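Dock a loaded parts caddy: toe down under the bar, swing level, latch

TASK

Dock the loaded red parts caddy on its grey bench dock. Carry it by the black handle, tip it toe-down by about 23 degrees so that its two rear hooks pass in under the dock's steel bar, feel for the bar without forcing it, then swing the caddy down level and press its front edge until the yellow latch snaps over the ledge. The piston must stay standing and everything must stay in the caddy; leave the cans, the blue spray can and the screwdriver around it where they are, and let go at the end.

Things in the scene. Friction and masses are not known exactly. Their poses are not given: they have to be found in the camera images.
- caddy: red open parts caddy, box 170 (x) x 136 (y) x 54 mm high, about 0.8 kg with its load; origin at the centre of its underside, x towards its two rear hooks (the toe), z up. Floor and walls 4 mm thick; a middle rib along x splits it into two compartments
- handle (a point): centre of the caddy's black handle bar, 110 mm along the caddy's x, 24 mm across y, 24 mm high, 100 mm above the caddy's underside, on two posts; grasp it across y from above
- hook (a point): midway between the tops of the two upturned hook nibs (caddy frame x 103, y 0, z 30 mm). The hooks are at caddy y = +-38, 20 mm wide: each arm (z 12 to 20 mm) sticks out of the rear wall (x 85) and ends in a nib (x 99 to 107, top z 30): a 14 mm slot, open upwards, for the bar
- front_rim (a point): middle of the top of the caddy's front rim (10 mm wide, 54 mm above the underside, caddy x -83): press here to latch
- ledge (a point): middle of the front edge of the dark steel catch ledge on the caddy's front wall (caddy x -110, z 26 mm, its top face); it sticks out 25 mm, is 64 mm wide and 8 mm thick
- dock: fixed grey dock plate, 282 x 184 x 8 mm; x towards the bar end, z up; origin on the bench, 19 mm from the plate's middle towards the bar. Docked, the caddy's underside lies on the plate (z 8 mm) and its origin and axes agree with the dock's to 9 mm in x, 5 mm in y. Side guides for the caddy: inner faces at y +-73, x -100 to 70, tops at z 24 mm
- dock_bar (a point): mid setting of the steel bar's axis (dock x 92, z 36 mm): 10 mm thick, along y, 142 mm clear between slotted posts, in which it is clamped up to 7 mm nearer or farther in x: feel for it. Level, the nibs are 7 mm too high to pass under it; with the caddy's rear bottom edge on or 2 mm over the plate they pass at 20 to 30 degrees. Pushed right in, the rear wall touches the bar
- latch (a joint): yellow slam latch at the dock's near end: a bevelled bolt (nose at dock x -96, flat underside z 35.5, bevel rising to z 68 mm at x -123). 0 = out, as at the start; grows (m) as it slides back from the caddy. The ledge coming down pushes it back 5 to 22 mm (about 5 to 18 N on the front rim); it springs out over the ledge in the last 3 mm
- piston: aluminium piston, 55 mm across, 54 mm high, 0.21 kg, standing crown up, loose in the caddy's +y compartment; origin at the centre of its underside, z to the crown. It may slide a little and topples at about 40 degrees
- plug_a: used spark plug 77 mm long, lying loose in the caddy's -y compartment; origin under its middle
- plug_b: a second such spark plug in the same compartment
- can: bystander: empty black drink can, the one standing nearest the work (the cans behind it are part of the room), 66 mm across, 115 mm high; origin under its centre
- spray: bystander: blue aerosol can, 74 mm across, 141 mm high; origin under its centre
- driver: bystander: screwdriver with orange handle lying on the bench, 206 mm along y, 31 mm high; origin under its middle

How it is judged:
On the way:
1. the caddy, tipped by 10 to 35 degrees, has its hook nibs in under the bar (x of hook in the frame of dock above 0.091 m and z of hook in the frame of dock below 0.037 m and angle between caddy's own z axis and vertical between 0.175 and 0.61 rad), for 0.2 s.
At the end, for the whole second after the job is handed in: the caddy is level (1.4 degrees) and straight (4 degrees) on the dock plate, hooks behind the bar, the latch bolt sprung out over the ledge (within 3 mm), the piston standing in its compartment, both plugs in the caddy, all at rest (angle between caddy's own z axis and vertical below 0.025 rad and angle between the x axis of caddy and the x axis of dock, either way round below 0.07 rad and z of caddy in the frame of dock between 0.006 and 0.0105 m and x of hook in the frame of dock between 0.09 and 0.116 m and y of caddy in the frame of dock between -0.008 and 0.008 m and value of joint latch below 0.003 m and angle between piston's own z axis and vertical below 0.12 rad and z of piston in the frame of caddy below 0.012 m and y of piston in the frame of caddy above 0 m and horizontal distance between each of piston, plug_a, plug_b and caddy below 0.085 m and z of each of plug_a, plug_b in the frame of caddy below 0.045 m and linear speed of caddy below 0.02 m/s); the robot touches nothing.
It fails at once if the caddy tipped over 40 degrees (angle between caddy's own z axis and vertical above 0.7 rad).
It fails at once if the piston toppled (angle between piston's own z axis and vertical above 1 rad).
It fails at once if the drink can, the blue spray can or the screwdriver shifted or knocked over (distance of any of can, spray, driver from where it was at the start of the episode above 0.03 m).
It fails at once if the caddy forced against the dock or its bar with over 45 N while tipped (over 7 degrees) (contact force between caddy and dock above 45 N and angle between caddy's own z axis and vertical above 0.12 rad).
It also fails if it takes over 51 s, if anything falls off the work surface, if the arm or the gripper's body presses on something with over 40 N, if the wrist force passes 120 N, or if a joint passes its speed limit or range.

ROBOT

A 6-joint arm with a two-finger parallel gripper is mounted at the origin on a cart in front of the work surface, level with it; the furniture and walls round the work are solid. World frame = base frame: x ahead of the robot, y to its left, z up, the work surface at z = 0. Lengths are in m, angles in rad, forces in N, time in s.
With the tool pointing down it reaches from about 0.35 to 0.775 m from the base axis. Payload 5.5 kg.
Tool frame: the origin (TCP) lies midway between the tips of the shut fingers; the grasp point (between the pads) lies 19 mm behind it; z points along the fingers, y is the line along which they close (so a half turn about z gives the same grasp; the last joint's range is limited). The gripper opens to 85 mm and grips with 20 to 120 N. Pads are 22 mm wide; open, the fingers measure 114 mm over their backs; the gripper's body (76 mm by 85 mm) begins 54 mm behind the grasp point. The pads swing forward as they close: fully open they stand 13 mm farther back than shut.
Start: joints at [-0.14, 0.313, 0.046, 1.304, 0, 1.431], TCP at [0.575, -0, 0.231] pointing down, gripper open.
Joint ranges: [-2.76, 2.76], [-0.86, 1.69], [-1.03, 1.26], [-2.2, 2.34], [-1.47, 1.5], [-3.14, 3.14]. Speed limits (rad/s): [2.57, 2.57, 3.14, 3.14, 3.14, 3.14].

INTERFACE

Orientations are given as a unit quaternion [x, y, z, w].
In Python, from workcell import env, claw, solve_ik, imaging, job, nets, telemetry gives the robot as it stands. Calls block until the motion is done:
- env.reach(position, orientation): joint-space move of the TCP to a pose.
- env.move_linear(position, velocity=0.15, frame=None, stop_force=None): straight line of the TCP; frame=None keeps the orientation; velocity is the mean speed in m/s. With stop_force (N) it stops when the force on the tool has changed by that much, and returns True; else False.
- env.move_joints(angles): joint-space move.
- claw.let_go() and claw.close_gripper(strength=None): open the fingers fully, or close them until they stop; strength is the grip in N (None keeps the last).
- env.hold(seconds).
- solve_ik(position, orientation): joint angles nearest the present ones, or None.
- imaging.snapshot(name): name is "scene" or "side" or "wrist"; returns (picture, depth): 400x640x3 uint8, blue, green, red; 400x640 float32, m along the optical axis (not along the pixel's ray), 0 where there is no reading.
- imaging.camera_info(name): a dict with "mtx" (3x3 intrinsics, pixels), "xyz" and "rotation" of the camera in the world. Camera axes: x right, y down, z forward; pixel columns grow to the right and rows downward; lengths in m; the calibration is good to about 2 mm. A picture is of the moment at which its call begins: read the wrist's pose just before it. camera_info takes no time and is no camera call; for the wrist camera it gives the pose at the moment of the call.
A pose or a line that the arm cannot do raises env.PlanningError and nothing moves.
- job.hand_in(): hands the job in; it is judged then, once.
Trained networks look in the newest picture that a camera, given by its name, has taken for a name from the list of things; names that differ only in an ending like _2 or _b are one class to them, and where a whole thing is asked for, a point or a joint stands for the part that bears it (a point fixed in the world has none). Each returns a list of dicts, best first, with "score" (0 to 1); they miss things now and then, are a little off and sometimes report something else, mostly with a low value. They report only what shows in the picture. A call takes as long as a camera call.
- nets.find_in(camera, name): "point" ([column, row] as shares, 0 to 1, of the picture: columns of its width, rows of its height, amid what is visible of it).
Readings, each from a call of its own:
- telemetry.get_time(): time.
- telemetry.get_joint_positions(): joint angles.
- telemetry.get_qd(): joint speeds.
- telemetry.get_effort(): joint torques, N m.
- telemetry.get_tool_pos(): TCP position.
- telemetry.get_eef_rot(): TCP orientation.
- telemetry.get_force(): force on the tool from outside, world axes, zero at the start.
- telemetry.get_wrist_torque(): the same for the moment, N m.
- telemetry.get_opening(): finger opening in m.
- telemetry.get_grasp_force(): force on a finger pad.
Only numpy, scipy, OpenCV 4.12 (cv2) and the standard library are available. Lean on these libraries where they do the work, as an engineer would, in place of code of your own. Each camera call takes 0.05 s, during which the arm holds its last target. There are 200 camera calls.

## Working session

There is one attempt and no reset: what is moved stays moved. The work goes in short steps, each a Python script; the robot and the scene stay as the last script left them, time stands still between calls to the robot, and variables do not carry over. Pictures are saved under pics/ and viewed, at most 10 in all, crops included, and the job is handed in when it is done.

```bash
ls; mkdir -p pics
cat > h.py <<'E'
import numpy as np, cv2
from scipy.spatial.transform import Rotation as R
from workcell import env, claw, solve_ik, imaging, job, nets, telemetry
def snap(n):
    ci=imaging.camera_info(n); im,d=imaging.snapshot(n); return im,d,ci
def world(d,ci):
    K=np.array(ci["mtx"]); v,u=np.mgrid[:400,:640]
    p=np.stack([(u-K[0,2])/K[0,0]*d,(v-K[1,2])/K[1,1]*d,d],-1)
    Rm=np.array(ci["rotation"])
    if Rm.shape!=(3,3): Rm=R.from_quat(Rm).as_matrix()
    return p@Rm.T+np.array(ci["xyz"])
E
python3 - <<'E'
from h import *
for n in ("scene","side"):
    im,d,ci=snap(n); W=world(d,ci); np.savez(f"{n}.npz",im=im,W=W,d=d); cv2.imwrite(f"pics/{n}0.png",im)
    print(n,ci["xyz"])
    for t in ("caddy","handle","hook","front_rim","ledge","dock","dock_bar","latch","piston","plug_a","can","spray","driver"):
        r=nets.find_in(n,t)[:2]
        for q in r:
            c,w=int(q["point"][0]*640),int(q["point"][1]*400); print(t,round(q["score"],2),c,w,W[min(w,399),min(c,639)].round(3))
print(telemetry.get_eef_rot(),telemetry.get_time())
E
```

```text
pics
scene [-0.40364707 -0.74696407  0.69246805]
caddy 0.82 262 208 [0.492 0.154 0.035]
handle 0.56 261 206 [0.493 0.159 0.041]
hook 0.94 264 210 [0.504 0.158 0.022]
front_rim 0.65 258 209 [0.481 0.162 0.034]
ledge 0.74 264 208 [0.504 0.157 0.029]
dock 0.69 259 208 [0.484 0.159 0.037]
dock 0.61 351 253 [ 0.418 -0.233  0.054]
dock_bar 0.82 352 253 [ 0.48  -0.197  0.008]
latch 0.97 335 258 [ 0.367 -0.218  0.061]
piston 0.49 242 204 [0.473 0.224 0.036]
can 0.86 223 174 [0.551 0.395 0.072]
spray 0.95 339 167 [0.767 0.046 0.112]
spray 0.55 246 201 [0.471 0.202 0.055]
driver 0.82 384 309 [ 0.305 -0.395  0.029]
side [-0.20796352  1.13663608  0.94502486]
caddy 0.93 310 252 [0.475 0.181 0.057]
handle 0.81 310 253 [0.475 0.181 0.053]
hook 0.64 314 252 [0.471 0.166 0.049]
front_rim 0.56 310 250 [0.48  0.174 0.057]
ledge 0.73 310 251 [0.48  0.174 0.054]
dock 0.66 364 206 [ 0.503 -0.19   0.011]
dock_bar 0.69 366 207 [ 0.499 -0.197  0.004]
latch 0.74 397 201 [ 0.383 -0.198  0.066]
piston 0.61 307 256 [0.473 0.2   0.055]
plug_a 0.39 323 251 [0.477 0.11  0.015]
can 0.6 230 277 [0.562 0.422 0.093]
spray 0.72 251 200 [0.773 0.09  0.089]
[7.07108633e-01 7.07104926e-01 4.51301529e-05 5.02637229e-05] 1.4
```

Run:
```python
import cv2,numpy as np
a=cv2.imread("pics/scene0.png")[130:330,180:430];b=cv2.imread("pics/side0.png")[150:310,200:450]
cv2.imwrite("pics/c1.png",cv2.resize(a,(750,600),interpolation=cv2.INTER_CUBIC));cv2.imwrite("pics/c2.png",cv2.resize(b,(800,512),interpolation=cv2.INTER_CUBIC))
```

```text
(no output)
```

View pics/c1.png

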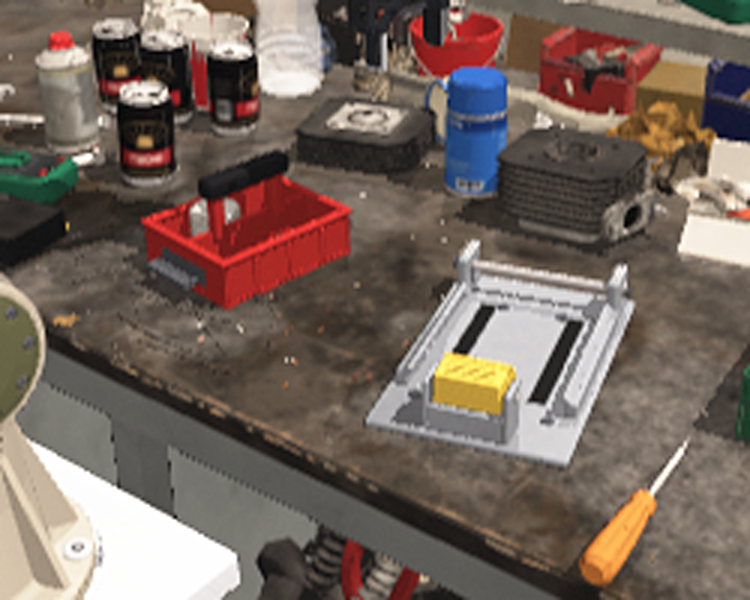

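View pics/c2.png

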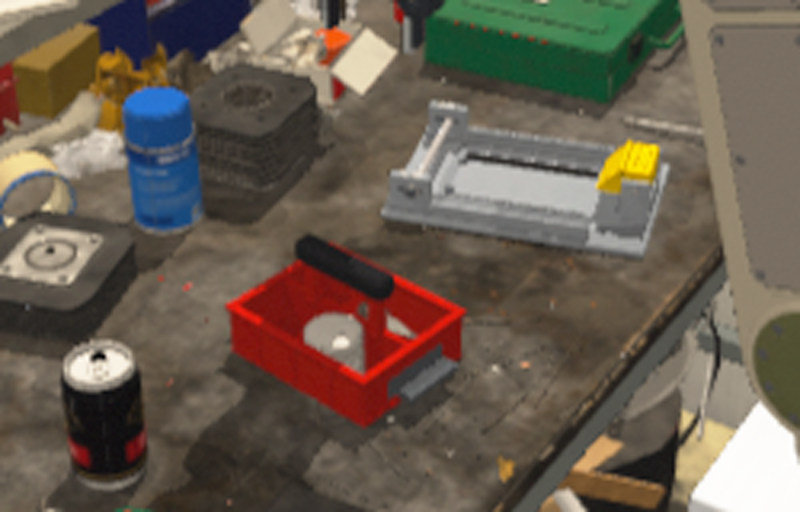

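The scene view shows the caddy with its grey ledge facing the robot (crop ~180,270) and hooks on the far side. The dock has its yellow latch nearest the robot (~475,385) and its bar far away (~545,280). The can, spray can and driver stand clear of both. Next are the coarse fits from the clouds.

```bash
cat >> h.py <<'E'
def rect(P):
    (c,s,a)=cv2.minAreaRect(P[:,:2].astype(np.float32)*1000); return np.round(c,1),np.round(s,1),round(a,1)
def masks(im,W):
    hsv=cv2.cvtColor(im,cv2.COLOR_BGR2HSV); H,S,V=hsv[...,0].astype(int),hsv[...,1],hsv[...,2]
    x,y,z=W[...,0],W[...,1],W[...,2]
    red=((H<8)|(H>172))&(S>150)&(V>60); yel=(H>20)&(H<35)&(S>150)&(V>100); blk=(V<60); grey=(S<60)&(V>90)
    return red,yel,blk,grey,x,y,z
E
python3 - <<'E'
from h import *
A=[];
for n in ("scene","side"):
    f=np.load(n+".npz"); A.append((f["im"],f["W"]))
sel={k:[] for k in ("rim","handle","plate","bar","latch","dockz")}
for n,(im,W) in zip("ab",A):
    red,yel,blk,grey,x,y,z=masks(im,W)
    nc=np.hypot(x-.48,y-.17)<.14; nd=np.hypot(x-.46,y+.2)<.2
    m={"rim":nc&red&(z>.046)&(z<.062),"handle":nc&blk&(z>.085)&(z<.125),"plate":nd&grey&(z>.004)&(z<.012),"latch":nd&yel,"bar":nd&(x>.48)&grey&(z>.03)&(z<.055)}
    for k,v in m.items():
        P=W[v]; 
        if len(P)>8:
            print(n,k,len(P),rect(P),"z",P[:,2].min().round(3),P[:,2].max().round(3)); sel[k].append(P)
for k,v in sel.items():
    if len(v)==2: print("both",k,rect(np.vstack(v)))
E
```

```text
a rim 469 (array([498.9, 158.2]), array([145.1, 179.3]), 81.2) z 0.046 0.062
a handle 239 (array([495.1, 156.4]), array([ 24.1, 108.4]), 79.6) z 0.092 0.114
a plate 2118 (array([ 499.6, -216.8]), array([296.7, 292.4]), 14.2) z 0.004 0.012
a latch 319 (array([ 421.7, -194.4]), array([131.3,  67.5]), 25.2) z 0.008 0.068
a bar 306 (array([ 551.8, -154.9]), array([156.8, 182. ]), 8.2) z 0.03 0.055
b rim 572 (array([500.2, 159.6]), array([149.5, 180.4]), 82.5) z 0.046 0.062
b handle 264 (array([498.7, 162.6]), array([ 24. , 113.4]), 81.0) z 0.092 0.117
b plate 1306 (array([ 498.3, -215.7]), array([319. , 301.1]), 13.4) z 0.004 0.012
b latch 204 (array([ 409.9, -265.3]), array([ 56.7, 186.3]), 16.6) z -0.005 0.07
b bar 230 (array([ 552.3, -153.1]), array([163. , 175.2]), 8.8) z 0.03 0.055
both rim (array([499.8, 159.6]), array([149.2, 181.3]), 81.7)
both handle (array([498.2, 159.5]), array([ 30.7, 113.5]), 80.2)
both plate (array([ 498.3, -215.7]), array([319. , 301.1]), 13.4)
both bar (array([ 553.3, -154.7]), array([162.9, 182. ]), 8.2)
both latch (array([ 407.4, -242.6]), array([216.9, 108. ]), 85.9)
```

```bash
cat >> h.py <<'E'
def rot(yaw,pitch,s):   # tool rotation for caddy yaw, toe-down pitch
    C=R.from_euler("ZY",[yaw,pitch]).as_matrix()
    return np.stack([-s*C[:,0],s*C[:,1],-C[:,2]],1)
def quat(yaw,pitch,s): return R.from_matrix(rot(yaw,pitch,s)).as_quat()
E
python3 - <<'E'
from h import *
for s in (1,-1): print(s,[ (lambda j: None if j is None else np.round(j,2))(solve_ik(p,quat(y,t,s))) for p,y,t in (([.47,-.2,.36],0,0),([.50,.16,.1],-.16,0),([.55,-.2,.13],.2,.4),([.5,-.2,.13],.2,.4))])
env.reach([.43,-.2,.34],quat(0.2,0,-1) if solve_ik([.43,-.2,.34],quat(0.2,0,-1)) is not None and abs(solve_ik([.43,-.2,.34],quat(0.2,0,-1))[5])<1.6 else quat(0.2,0,1))
im,d,ci=snap("wrist"); np.savez("w1.npz",im=im,W=world(d,ci),d=d); cv2.imwrite("pics/w1.png",im)
print(ci["xyz"],telemetry.get_tool_pos(),telemetry.get_time(),telemetry.get_joint_positions())
E
```

```text
1 [array([-0.56,  0.18,  0.19,  1.58,  0.  , -0.56]), array([ 0.16,  0.3 , -0.31,  0.96,  0.  ,  0.32]), array([-0.38,  0.68,  0.32,  1.54, -0.21, -0.54]), array([-0.41,  0.59,  0.14,  1.46, -0.22, -0.57])]
-1 [array([-0.56,  0.18,  0.19,  1.58,  0.  ,  2.58]), array([ 0.16,  0.3 , -0.31,  0.96,  0.  , -2.82]), array([-0.38,  0.68,  0.32,  1.54, -0.21,  2.6 ]), array([-0.41,  0.59,  0.14,  1.46, -0.22,  2.57])]
[ 0.3540667  -0.21554268  0.48339107] [ 0.43013376 -0.1997967   0.33982021] 3.3833 [-6.04386506e-01  1.07360740e-01  4.94498177e-02  1.51315629e+00
  7.92321728e-05 -8.04471212e-01]
```

View pics/w1.png

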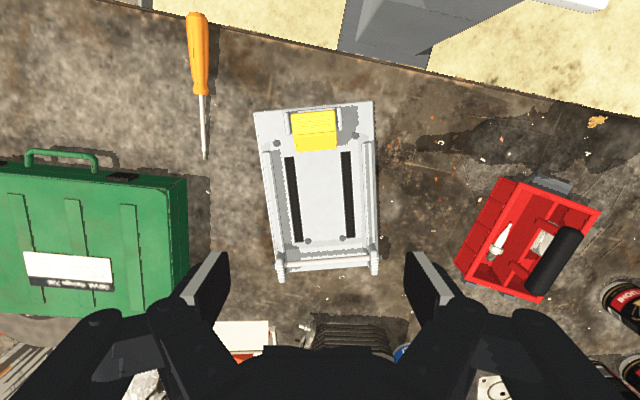

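The wrist view shows the whole dock: plate from (255,105) to (380,280), latch at (315,130), bar around (327,262). The caddy is at (530,235).

Run:
```python
from h import *
f=np.load("w1.npz"); im,W=f["im"],f["W"]; red,yel,blk,grey,x,y,z=masks(im,W)
roi=np.zeros(z.shape,bool); roi[90:290,245:390]=1
S=cv2.cvtColor(im,cv2.COLOR_BGR2HSV)[...,1]
bench=roi&(S>70)&~yel&(abs(z)<.01); print("bench z",np.median(z[bench]))
print("plate z",np.median(z[roi&grey&(z>.003)&(z<.013)]))
for lo,hi in ((.003,.013),(.003,.09)):
    m=(roi&grey&(z>lo)&(z<hi)).astype(np.uint8); m=cv2.morphologyEx(m,cv2.MORPH_OPEN,np.ones((3,3)))
    n,l,st,_=cv2.connectedComponentsWithStats(m); k=1+np.argmax(st[1:,4]); print(lo,hi,st[k],rect(W[l==k]))
t=roi&(z>.018)&(z<.028)&grey; P=W[t]; print("guides",len(P),rect(P))
b=roi&(z>.03)&(z<.07)&grey&(np.mgrid[:400,:640][0]>230); P=W[b]; print("bar+posts",len(P),rect(P))
b=roi&(z>.032)&(z<.048)&(np.mgrid[:400,:640][0]>230); b[:,:292]=0;b[:,366:]=0; P=W[b]; print("bar",len(P),P.mean(0).round(4),np.percentile(P[:,2],[5,50,95]).round(4))
v=np.polyfit(P[:,1],P[:,0],1);print("bar slope deg",np.degrees(np.arctan(-v[0])))
Y=W[roi&yel&(z>.062)]; print("latch top",len(Y),rect(Y))
K=W[roi&yel];print("latch all",rect(K))
# caddy
roi=np.zeros(z.shape,bool); roi[160:310,445:610]=1
P=W[roi&red&(z>.047)&(z<.06)]; print("caddy rim",len(P),rect(P),P[:,2].max())
P=W[roi&blk&(z>.09)&(z<.125)]; print("handle",len(P),rect(P),np.median(P[:,2]))
```

```text
bench z 0.0008567312717483455
plate z 0.008891122005824925
0.003 0.013 [  253   101   121   160 10605] (array([ 483.3, -183.8]), array([259. , 184.2]), 16.8)
0.003 0.09 [  253   101   129   182 15117] (array([ 494.2, -180.5]), array([281.8, 184.2]), 16.8)
guides 1096 (array([ 493.1, -180.7]), array([271.8, 170.4]), 17.1)
bar+posts 1134 (array([ 587.4, -151.7]), array([ 83.5, 180.6]), 11.4)
bar 448 [ 0.5945 -0.1465  0.0402] [0.0364 0.0406 0.0428]
bar slope deg 16.800272589208213
latch top 516 (array([ 378.9, -215.4]), array([47.8, 59.7]), 16.3)
latch all (array([ 387.3, -213.7]), array([64.8, 64.5]), 16.3)
caddy rim 2532 (array([499.2, 158. ]), array([143.6, 176.2]), 82.3) 0.05980127676012115
handle 1789 (array([497.9, 156.8]), array([ 23.9, 107.6]), 82.4) 0.11046294533887968
```

Dock: plate measured 281.8x184.2 (given 282x184), yaw 16.8°, origin (0.5124,-0.1750), bar at dock x≈87–89. The caddy handle is near (0.498,0.157), yaw ≈-8°. Next: one closer look, then grasp.

Run:
```python
from h import *
yaw=np.radians(-8)
env.reach([.46,.16,.27],quat(yaw,0,1)); env.hold(.2)
im,d,ci=snap("wrist"); W=world(d,ci); cv2.imwrite("pics/w2.png",im); np.savez("w2.npz",im=im,W=W)
red,yel,blk,grey,x,y,z=masks(im,W); nc=np.hypot(x-.498,y-.158)<.13
H=W[nc&blk&(z>.095)&(z<.122)]; r=rect(H); print("handle",len(H),r,np.percentile(H[:,2],95))
q=rect(W[nc&red&(z>.048)&(z<.06)]); print("rim",q)
c,s,a=r; a=a-90 if s[1]>s[0] else a
a=(a+90)%180-90; print("yaw",a)
assert abs(a+8)<5 and np.hypot(c[0]-498,c[1]-158)<8 and 100<max(s)<118
yaw=np.radians(a); p=np.array([c[0],c[1],0])/1e3
Q=quat(yaw,0,1)
env.reach([*p[:2],.19],Q); env.move_linear([*p[:2],.083],velocity=.12)
claw.close_gripper(110); print("open",telemetry.get_opening(),telemetry.get_grasp_force(),telemetry.get_tool_pos(),telemetry.get_time())
f0=telemetry.get_force()
env.move_linear([*p[:2],.21],velocity=.12); print(telemetry.get_opening(),np.array(telemetry.get_force())-f0,telemetry.get_wrist_torque(),telemetry.get_time())
im,d,ci=snap("side"); cv2.imwrite("pics/s2.png",cv2.resize(im[130:310,200:480],(784,504)))
```

```text
handle 1128 (array([497.3, 158.7]), array([ 23.3, 105.7]), 82.9) 0.11323252359599502
rim (array([499.5, 158.6]), array([142.4, 175. ]), 82.0)
yaw -7.099999999999994
open 0.022355130569482906 108.84704232215881 [0.49763078 0.1589713  0.08346516] 7.0917
0.022042629614951192 [  0.67493926  -2.82366584 -13.21417393] [ 0.01766543  0.00997768 -0.05122913] 8.3
```

View pics/s2.png

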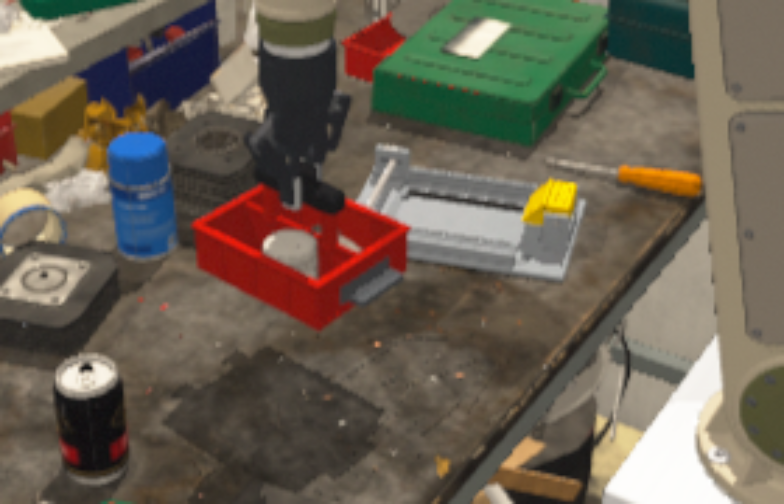

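The caddy hangs level with the piston standing (crop ~290,250), and the grip opening is 22 mm. Next I carry it over, tip it, and feel for the plate and the bar.

```bash
cat >> h.py <<'E'
DY=np.radians(16.8); D0=np.array([.5124,-.1750,0]); RD=R.from_euler("z",DY).as_matrix()
T=np.array([-.001,0,.0835])
def pose(ex,ez,deg,y=0.):   # rear bottom edge of caddy in dock frame -> TCP pose
    t=np.radians(deg); C=R.from_euler("y",t).as_matrix()
    return D0+RD@(np.array([ex,y,ez])+C@(T-[.085,0,0])), quat(DY,t,1)
def edge(deg):
    C=R.from_euler("y",np.radians(deg)).as_matrix()
    return RD.T@(np.array(telemetry.get_tool_pos())-D0)-C@(T-[.085,0,0])
def lin(ex,ez,deg,v,sf=None,y=0.):
    p,q=pose(ex,ez,deg,y); return env.move_linear(p,velocity=v,frame=q,stop_force=sf)
E
python3 - <<'E'
from h import *
F=lambda:np.array(telemetry.get_force()).round(1)
p,q=pose(.03,.13,0); p[2]=.21
env.move_linear(p,velocity=.17,frame=quat(DY,0,1))
lin(.03,.07,27,.05); print(telemetry.get_time(),edge(27).round(4),telemetry.get_opening())
lin(.03,.016,27,.06); env.hold(.2); f=F()
s=lin(.03,.001,27,.012,3.5); e=edge(27); print("plate",s,e.round(4),F()-f,telemetry.get_time())
im,d,ci=snap("scene"); cv2.imwrite("pics/s3.png",cv2.resize(im[150:330,250:450],(666,600)));np.savez("s3.npz",im=im,W=world(d,ci))
im,d,ci=snap("side"); cv2.imwrite("pics/s4.png",im[130:300,250:480]);np.savez("s4.npz",im=im,W=world(d,ci))
E
```

```text
11.8 [ 0.0302 -0.0002  0.0703] 0.02212017196626243
plate True [ 0.0296 -0.0001  0.0084] [-1.2 -3.5 12.7] 13.7667
```

View pics/s3.png

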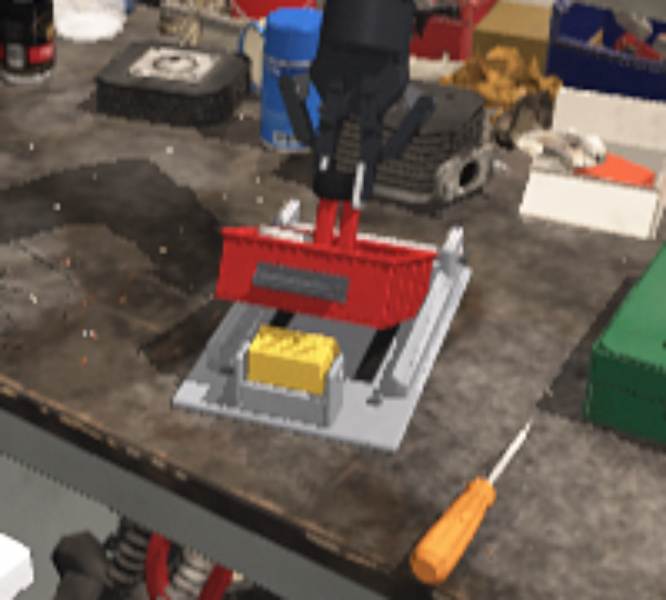

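The tipped caddy sits between the guides, with its toe on the plate (contact at z 8.4 mm, expected 8). Now I feel for the bar.

Run:
```python
from h import *
F=lambda:np.array(telemetry.get_force())
for n in ("s3","s4"):
    f=np.load(n+".npz"); red,*_,x,y,z=masks(f["im"],f["W"]); P=(f["W"][red&(np.hypot(x-.5,y+.18)<.15)&(z>.02)]-D0)@RD; print(n,len(P),np.percentile(P[:,1],[.5,1,2,98,99,99.5]).round(4))
lin(.03,.0095,27,.02); env.hold(.2); print("lift",edge(27).round(4),F().round(1)); f=F()
s=lin(.09,.0095,27,.012,5); e=edge(27); print("bar",s,e.round(4),(RD.T@(F()-f)).round(1),telemetry.get_wrist_torque(),telemetry.get_time())
env.hold(.3); print((RD.T@(F()-f)).round(1),telemetry.get_opening())
```

```text
s3 1294 [-0.0696 -0.0692 -0.0687  0.0662  0.0679  0.0687]
s4 1343 [-0.0728 -0.0709 -0.0694  0.0739  0.075   0.0757]
lift [0.03   0.0002 0.0089] [ 0.1 -0.3 -7.1]
bar True [0.0679 0.0001 0.0089] [-2.8 -1.5  9.1] [-0.42970979  0.19182432  0.32337053] 17.3917
[-2.9 -1.6 13. ] 0.021856905495472503
```

Run:
```python
from h import *
F=lambda:np.array(telemetry.get_force())
e=edge(27)
lin(e[0]-.003,.0105,27,.02); env.hold(.2); f=F();print("lift",edge(27).round(4),(RD.T@f).round(1))
s=lin(.085,.0105,27,.01,4); e=edge(27); print("bar",s,e.round(4),(RD.T@(F()-f)).round(1),telemetry.get_time())
im,d,ci=snap("side"); cv2.imwrite("pics/s5.png",cv2.resize(im[150:270,300:460],(800,600),interpolation=cv2.INTER_CUBIC))
```

```text
lift [0.0646 0.0002 0.0099] [-0.7  0.9 -7.2]
bar True [0.0684 0.     0.0098] [-1.9 -1.4  2.6] 19.1083
```

View pics/s5.png

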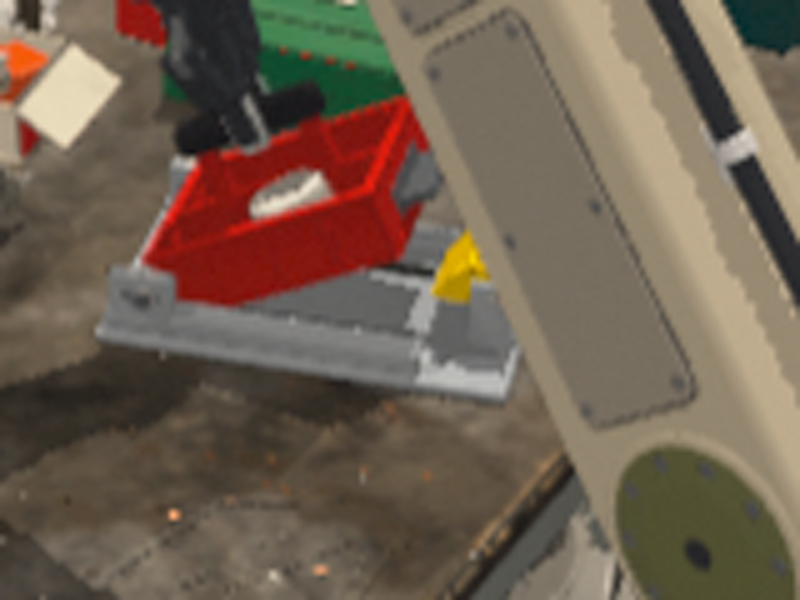

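The caddy's rear wall meets the bar (crop ~150,262), which puts the bar at dock x 87.4. Piston still in place. Next I swing it down in steps, watching the force.

Run:
```python
from h import *
F=lambda:RD.T@np.array(telemetry.get_force())
bar=.0874; u=.0065
for th,ez in ((27,.0105),(22,.0105),(18,.0105),(15,.010),(12,.010),(10,.0095),(8,.0095)):
    t=np.radians(th); w=((.036-ez)+u*np.sin(t))/np.cos(t); ex=bar-(u*np.cos(t)+w*np.sin(t))
    s=lin(ex,ez,th,.03,9); print(th,s,F().round(1),edge(th).round(4),np.round(telemetry.get_wrist_torque(),2),telemetry.get_opening(),telemetry.get_time())
    if s: break
im,d,ci=snap("scene"); cv2.imwrite("pics/s6.png",cv2.resize(im[150:330,250:450],(666,600)))
```

```text
27 False [ 0.6  0.1 -7.8] [0.0673 0.0001 0.01  ] [ 0.32 -1.26 -0.01] 0.02229391583119765 19.4083
22 False [ 0.6  0.3 -7. ] [0.0698 0.0001 0.0108] [ 0.22 -0.98 -0.05] 0.02211081135538179 19.8167
18 False [ 0.5  0.1 -7.4] [0.0722 0.0001 0.0105] [ 0.25 -0.79  0.01] 0.022111435778985968 20.1833
15 False [ 0.2  1.3 -7.5] [0.0737 0.0001 0.0101] [ 0.18 -0.7   0.03] 0.022420617242992973 20.5167
12 False [-0.5 -0.3 -6.9] [0.0751 0.0001 0.0102] [ 0.13 -0.63 -0.11] 0.022549360444913537 20.8333
10 False [ 0.2 -0.5 -6.8] [0.076  0.0001 0.0096] [ 0.15 -0.44  0.02] 0.022385323576498216 21.1083
8 False [ 0.9 -1.  -7.2] [ 0.0777 -0.0003  0.01  ] [ 0.13 -0.73  0.08] 0.0222867067201601 21.375
```

View pics/s6.png

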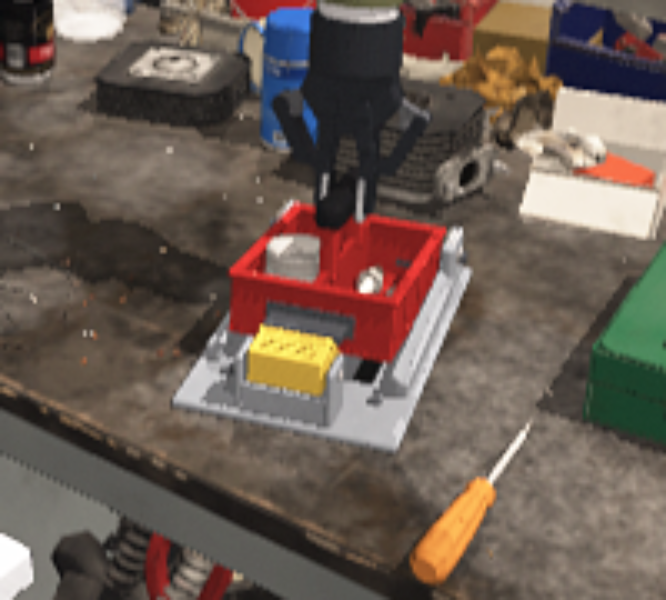

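The caddy now leans on the latch bevel between the guides, with the piston upright (crop ~290,258). I'll lower it a bit, release, and press the front rim with shut fingers.

Run:
```python
from h import *
F=lambda:RD.T@np.array(telemetry.get_force())
bar=.0874; u=.0065
for th,ez in ((6.5,.0085),(5,.008)):
    t=np.radians(th); w=((.036-ez)+u*np.sin(t))/np.cos(t); ex=bar-(u*np.cos(t)+w*np.sin(t))
    s=lin(ex,ez,th,.03,9); print(th,s,F().round(1),edge(th).round(4))
    if s: break
claw.let_go(); env.hold(.2)
p=np.array(telemetry.get_tool_pos()); env.move_linear(p-rot(DY,np.radians(th),1)[:,2]*.09,velocity=.15)
claw.close_gripper(40); print("open",telemetry.get_opening())
tgt=lambda z:D0+RD@np.array([-.083-.0035,0,z])
env.reach(tgt(.13),quat(DY,0,1)); env.hold(.2)
im,d,ci=snap("side"); cv2.imwrite("pics/s7.png",cv2.resize(im[150:270,300:460],(800,600),interpolation=cv2.INTER_CUBIC))
im,d,ci=snap("scene"); W=world(d,ci); red,*_,x,y,z=masks(im,W); 
P=W[red&(np.hypot(x-.5,y+.18)<.17)]; L=np.c_[(P-D0)@RD]; front=L[(abs(L[:,0]+.085)<.012)]; print("front rim z",np.percentile(front[:,2],[50,90,98]).round(4),telemetry.get_time())
f=F(); s=env.move_linear(tgt(.0605),velocity=.02,stop_force=25); print("press",s,(F()-f).round(1),(RD.T@(telemetry.get_tool_pos()-D0)).round(4),telemetry.get_time())
```

```text
6.5 False [ 1.2 -0.4 -6.1] [ 0.078  -0.0004  0.0089]
5 False [ 2.6 -1.6 -6.1] [ 0.0785 -0.0002  0.0082]
open 2.495651767439274e-05
front rim z [0.0618 0.0764 0.0783] 25.1167
press False [-2.9  3.5 12.9] [-0.0865 -0.      0.062 ] 28.7417
```

View pics/s7.png

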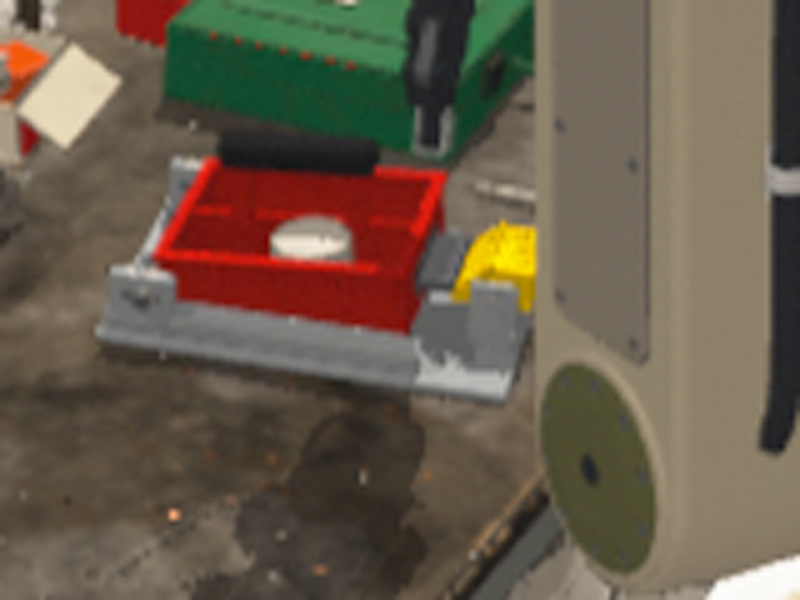

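The caddy rested on the bevel before pressing. The tip then reached the level-rim height (62 mm) at 13 N. I'll press a bit firmer, retreat and check.

Run:
```python
from h import *
F=lambda:RD.T@np.array(telemetry.get_force())
tgt=lambda z:D0+RD@np.array([-.0865,0,z])
f=F(); s=env.move_linear(tgt(.056),velocity=.01,stop_force=14); print("press",s,(F()-f).round(1),(RD.T@(telemetry.get_tool_pos()-D0)).round(4)); env.hold(.2)
env.move_linear(tgt(.14),velocity=.15)
env.reach([.41,-.2,.30],quat(DY,0,1)); env.hold(.2)
im,d,ci=snap("wrist"); W=world(d,ci); cv2.imwrite("pics/w8.png",im)
red,yel,*_,x,y,z=masks(im,W)
m=red&(np.hypot(x-.5,y+.18)<.17)&(z>.048)&(z<.075); L=(W[m]-D0)@RD
fr=L[(abs(L[:,0]+.085)<.01)]; re=L[(abs(L[:,0]-.08)<.01)]; print("front",len(fr),np.median(fr[:,2]),"rear",len(re),np.median(re[:,2]),rect(W[m]))
Y=(W[yel&(np.hypot(x-.5,y+.18)<.2)]-D0)@RD; print("latch x",np.percentile(Y[:,0],[1,50,99]).round(4)); 
w1=np.load("w1.npz"); yel=masks(w1["im"],w1["W"])[1]; Q=w1["W"][yel]; Q=Q[np.hypot(Q[:,0]-.5,Q[:,1]+.18)<.2]; Y=(Q-D0)@RD; print("latch x at start",np.percentile(Y[:,0],[1,50,99]).round(4),telemetry.get_time())
```

```text
press True [ 2.5 -1.9 -7.2] [-0.0865  0.      0.062 ]
front 915 0.06266903836150561 rear 81 0.06182499500032834 (array([ 507.3, -177. ]), array([170.2, 143.2]), 17.7)
latch x [-0.1529 -0.1191 -0.0983]
latch x at start [-0.1529 -0.1183 -0.0992] 30.8
```

View pics/w8.png

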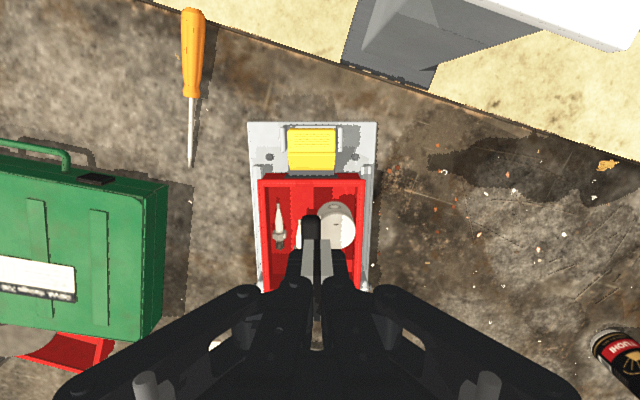

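The caddy is level, with its front and rear rims at about 62 mm, and the latch is back at its starting position over the ledge. The piston stands at (335,225), and the fingers are clear.

```bash
python3 -c "
from h import *
print(job.hand_in())"
```

```text
the job is handed in; nothing more can be done
None
```

I docked the caddy on the bench dock and handed the job in at about 31 s: it is level, the latch has sprung back out over the ledge, the piston is standing and the gripper has let go. The last picture showed only one spark plug clearly; I took the second to be hidden behind the handle.

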